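Sort egg cups into the small-wares carousel

ROBOT

A 7-joint arm with a two-finger parallel gripper is mounted at the origin on the work surface. World frame = base frame: x ahead of the robot, y to its left, z up, the work surface at z = 0. Lengths are in m, angles in rad, forces in N, time in s.
With the tool pointing down it reaches from about 0.35 to 0.9 m from the base axis. Payload 7.2 kg.
Tool frame: the origin (TCP) lies at the very end of the fingers, on their centre line; the grasp point (between the pads) lies 19 mm behind it; x points along the fingers, y is the direction in which the jaws open and shut, and the axes are right-handed (so a half turn about x gives the same grasp; the last joint's range is limited). The gripper opens to 88 mm and grips with 3 to 60 N. Pads are 20 mm wide; open, the fingers measure 115 mm over their backs; the gripper's body (75 mm by 178 mm) begins 61 mm behind the grasp point.
Start: joints at [-1.26, 0.411, -0.013, 1.596, 0.006, 1.134, -0.082], TCP at [0.231, 0.581, 0.199] pointing down, gripper open.
Joint ranges: [-2.95, 2.95], [-0.29, 1.99], [-1.47, 1.44], [0.14, 2.54], [-1.03, 4.17], [0.13, 1.85], [-2.86, 2.86]. Speed limits (rad/s): [2.39, 2.39, 3.01, 3.01, 3.14, 3.14, 3.14].

INTERFACE

Orientations are given as a unit quaternion [w, x, y, z].
In Python, from workcell import status, camera, calibration, finish_job, finder gives the robot as it stands. The module is installed in compiled form; this text tells all that it offers.
- The arm moves only by the tool jog_arm, never from a script. Its arguments are lists of equal length, an entry for each row: "travel": the shift along the tool's x, y, z scaled (see below), a list of three; "yaw": the turn about the tool's x scaled (see below). A call has 1 to 20 rows; each row shifts and turns the commanded pose from where the row before left it, along the tool's axes as they then stand; what a row does not reach is not made up. The controller multiplies each number of a shift by 0.02 m and each number of a turn by 0.08 rad. A row lasts 1/8 s, in which the tool goes at most 62.5 mm and 10.7 degrees, less where a joint would pass 70% of its speed; a pose out of reach is approached as far as the arm can. A call with a number of a shift or a turn outside -1 to 1 is refused whole. A call with a gripper value outside its range is refused whole. "fingers" is the opening, from 0 (shut) to 1 (fully open), set as the call begins (left out, the last holds). The fingers move at their own pace and stop on an object; "squeeze" is the grip in N (left out, the last holds). Time passes only in rows, so rows that do not move let the fingers close. It gives the time, the measured TCP pose, the force and the opening at its end, in the units of the state.
- status.state(): the state, without advancing time (a new reading comes with each control period).
- camera(name): name is "scene" or "top" or "wrist"; returns (picture, depth): 480x640x3 uint8, blue, green, red; 480x640 float32, m along the optical axis (not along the pixel's ray), 0 where there is no reading.
- calibration(name): a dict with "mtx" (3x3 intrinsics, pixels), "T" (4x4, takes a point from camera to world coordinates); the wrist camera has in their place "tool_from_camera" (4x4, takes a point from camera to tool coordinates, whose origin is the TCP and whose axes are the tool frame's). Camera axes: x right, y up, looking along -z (the intrinsics and any distortion apply to the point x, -y, -z); pixel columns grow to the right and rows downward; lengths in m; the calibration is good to about 2 mm. A picture is of the moment at which its call begins: read the wrist's pose just before it. calibration takes no time and is no camera call.
- finish_job(): hands the job in, once; it reports no verdict.
Trained networks look in the newest picture that a camera, given by its name, has taken for a name from the list of things; names that differ only in an ending like _2 or _b are one class to them, and where a whole thing is asked for, a point or a joint stands for the part that bears it (a point fixed in the world has none). Each returns a list of dicts, best first, with "p" (0 to 1); they miss things now and then, are a little off and sometimes report something else, mostly with a low value. They report only what shows in the picture. A call takes as long as a camera call. They do not tell look-alikes from the thing itself.
- finder.search_frame(target, camera): "bbox" ([left, top, right, bottom] in pixels, round what is visible of it).
- finder.trace(target, camera): "pixels" (480x640 bool, what is visible of it) and "bbox" ([left, top, right, bottom] in pixels, round what is visible of it).
- finder.place_of(target, camera): "uv" ([column, row] in pixels: a listed point, or the origin of a listed thing).
The state is a dict: "time_s": time; "joint_positions": joint angles; "qvel": joint speeds; "tau": joint torques, N m; "eef_pos": TCP position; "ee_rot": TCP orientation; "ft_force": force on the tool from outside, world axes, zero at the start; "wrist_torque": the same for the moment, N m; "opening": opening from 0.0 (shut) to 1.0 (fully open).
Only numpy, scipy, OpenCV 4.12 (cv2) and the standard library are available. Lean on these libraries where they do the work, as an engineer would, in place of code of your own. Each camera call takes 0.05 s, during which the arm holds its last target. There are 200 camera calls.

TASK

Sort the two wooden egg cups in the stock pan into the small-wares carousel. Pull up the sprung handle in its middle, turn it until the compartment that already holds an egg cup is under the chute, and let the handle drop home so that the carousel is locked; then tip both egg cups from the pan down the chute and set the empty pan back on the table, level. Keep the other wares in their compartments and leave everything else on the table alone.

Things in the scene. Friction and masses are not known exactly. Their poses are not given: they have to be found in the camera images.
- stand: Fixed stand of the carousel. Origin: on its vertical turning axis at table height; z up. With the handle home the four dividers lie over this frame's +x, -x, +y and -y axes, so the compartments are its quadrants. The chute stands over the quadrant between +x and +y. The egg-cup compartment starts as the quadrant x<0, y>0 or x>0, y<0: a quarter turn from the chute.
- turntable (a joint): Angle of the round four-compartment steel turntable, rad, 0 at the start, growing anticlockwise from above, endless. 400 mm across; compartment floor 20 mm, rim and dividers 85 mm above the table; hub 74 mm across. It turns with the handle, lightly (about 0.12 N m), while this is pulled up, and is locked at every quarter turn while it is down.
- handle (a joint): Lift of the sprung handle, m: 0 = home (cross-pin down in a notch of the fixed crown, turntable locked), 0.022 = top stop. Free of the notches from 0.0125 up. The spring pulls it down with 6 to 11 N, plus its own weight of 1.6 N. Let go within about 0.1 rad of a quarter turn it drops home by itself; elsewhere it rests on the crown at about 0.0115.
- handle_grip (a point): Centre of the wooden bar of the T-shaped index handle on the carousel's axis, 151 mm above the table when home. The bar is level, 76 mm long (along this point's x axis), 16 mm wide, 26 mm high; z up. It is pulled straight up, turned, and let drop. The chute keeps 85 mm away from the axis.
- chute_mouth (a point): On the floor of the chute's upper part, midway between its walls, 280 mm out from the carousel's axis, 163 mm above the table; axes as the stand's. The chute is an open sheet-steel trough 130 mm wide inside with 45 mm walls, along the line half-way between the stand's +x and +y. Its floor rises outward at 33 degrees.
- chute_top (a point): Middle of the upper outer edge of the chute's floor, 198 mm above the table, 335 mm from the axis; this end is open, without a wall.
- chute_drop (a point): Middle of the lower edge of the chute's floor, 100 mm above the table, 184 mm from the axis. Here things run against an upright plate 88 mm from the axis (its top 155 mm above the table) and fall into the compartment below.
- pan_grip (a point): Centre of the wooden grip bar of the stock pan, 94 mm above the pan's underside. x points to the pan's front, z up. The bar runs across the pan (along y): 86 mm long, 16 mm wide (in x), 24 mm high, on two upright straps. The pan weighs about 0.4 kg and its load 0.08 kg.
- pan_lip (a point): Middle of the pan's front lip, 109 mm forward of and 63 mm below pan_grip. The pan is open sheet steel, 168 mm long, 92 mm wide over the straps: flat floor, back and sides 50 mm high, and at the front a ramp rising at 25 degrees to this lip, 31 mm above the underside. The cups roll out over it once the front is tipped down about 35 degrees; 45 to 60 degrees empties it.
- eggcup1_center (a point): Centre of a loose turned wooden egg cup, 64 mm long, 47 mm across; at the start it lies on its side in the stock pan, across it (front of the two). It rolls.
- eggcup2_center (a point): Centre of a loose turned wooden egg cup, 64 mm long, 47 mm across; at the start it lies on its side in the stock pan, across it (rear of the two). It rolls.
- ware_eggcup_center (a point): Centre of the wooden egg cup that already stands in one of the carousel's compartments (64 mm high, 47 mm across): it marks the egg-cup compartment.
- ware_mill_center (a point): Centre of a dark wooden pepper mill, 102 mm long, lying in a compartment of its own.
- ware_cutter_center (a point): Centre of a steel ring-shaped pastry cutter, 72 mm across, 30 mm high, in a compartment of its own.
- ware_tin_center (a point): Centre of a metal spice tin, 65 mm across, 60 mm high, in a compartment of its own.
- jug_mid (a point): Bystander: terracotta mug-shaped jug, 90 mm across, 110 mm high; its middle, on the table.
- vase_mid (a point): Bystander: round blue glass vase, 120 mm across, 104 mm high; its middle, on the table.
- bowl_mid (a point): Bystander: white bowl, 150 mm across, 55 mm high; its middle, on the table.
- jar_mid (a point): Bystander: glass jar with a steel lid, 90 mm across, 120 mm high; its middle, on the table.
- spatula_mid (a point): Bystander: wooden spatula lying flat, 260 mm long; its middle, on the table.
Mind the look-alikes: they are no part of the job. What is shaped like the part that bears eggcup1_center but blue or purple is not meant.

How it is judged:
On the way, in this order (a step that is already met when the one before it is completed fails the run):
1. the compartment with the egg cup in it is under the chute and the handle has dropped home (x of ware_eggcup_center in the frame of stand above 0.004 m and y of ware_eggcup_center in the frame of stand above 0.004 m and value of joint handle below 0.003 m), for 0.2 s.
2. egg cups are tipped from the pan down the chute ((distance between any of eggcup1_center, eggcup2_center and chute_mouth below 0.09 m or distance between any of eggcup1_center, eggcup2_center and chute_drop below 0.05 m) and angle between pan_grip's own z axis and vertical above 0.45 rad).
At the end, for the whole second after the job is handed in: Handle home (lift under 3 mm), egg-cup compartment under the chute with all three egg cups in it at rest, centres under 100 mm high; the other wares still in other compartments; the pan on the table, at rest, level within 0.1 rad, its bar over 250 mm from the carousel axis (all of step 1 and horizontal distance between each of ware_eggcup_center, eggcup1_center, eggcup2_center, ware_mill_center, ware_cutter_center, ware_tin_center and stand below 0.2 m and height (world z) of each of ware_eggcup_center, eggcup1_center, eggcup2_center, ware_mill_center, ware_cutter_center, ware_tin_center below 0.1 m and x of each of eggcup1_center, eggcup2_center in the frame of stand above 0.004 m and y of each of eggcup1_center, eggcup2_center in the frame of stand above 0.004 m and not (x of ware_mill_center in the frame of stand above 0.004 m and y of ware_mill_center in the frame of stand above 0.004 m) and not (x of ware_cutter_center in the frame of stand above 0.004 m and y of ware_cutter_center in the frame of stand above 0.004 m) and not (x of ware_tin_center in the frame of stand above 0.004 m and y of ware_tin_center in the frame of stand above 0.004 m) and height (world z) of pan_grip between 0.085 and 0.105 m and angle between pan_grip's own z axis and vertical below 0.1 rad and horizontal distance between pan_grip and stand above 0.25 m and linear speed of each of pan, eggcup1, eggcup2 below 0.03 m/s and velocity of joint turntable between -0.05 and 0.05 rad/s); the robot touches nothing.
It fails at once if a bystander is pushed away (more than 40 mm) (distance of any of jug_mid, vase_mid, bowl_mid, jar_mid, spatula_mid from where it was at the start of the episode above 0.04 m).
It also fails if it takes over 61 s, if anything falls off the work surface, if the arm or the gripper's body presses on something with over 40 N, if the wrist force passes 120 N, or if a joint passes its speed limit or range.

## Working session

There is one attempt and no reset: what is moved stays moved. The work goes in short steps, Python scripts to look and compute and a tool call to move; the robot and the scene stay as the last step left them, time stands still between calls to the robot, and variables do not carry over. Pictures are saved under pics/ and viewed, about 8 in all and at most 12, crops included, and the job is handed in when it is done.

Besides the shell and the picture viewer there is one more tool, called after "Call:" by a JSON object that holds its "name" and its "arguments". jog_arm: Moves the arm, as the interface text tells. Its arguments: {"type":"object","properties":{"travel":{"type":"array","items":{"type":"array","items":{"type":"number","minimum":-1,"maximum":1}}},"yaw":{"type":"array","items":{"type":"number","minimum":-1,"maximum":1}},"fingers":{"type":"number"},"squeeze":{"type":"number"}},"required":["travel","yaw"]}

```bash
mkdir -p pics
cat > h.py <<'E'
import numpy as np, cv2
from workcell import status, camera, calibration, finish_job, finder
from scipy.spatial.transform import Rotation as R
def rot(q): return R.from_quat([q[1],q[2],q[3],q[0]]).as_matrix()
def camT(n,st=None):
    c=calibration(n)
    if 'T' in c: return c['mtx'],np.array(c['T']),c
    T=np.eye(4);T[:3,:3]=rot(st['ee_rot']);T[:3,3]=st['eef_pos']
    return c['mtx'],T@np.array(c['tool_from_camera']),c
def ray(n,uv,st=None):
    K,T,c=camT(n,st);d=c.get('dist',None)
    p=cv2.undistortPoints(np.array([[uv]],float),np.array(K),None if d is None else np.array(d))[0,0]
    return T[:3,3],T[:3,:3]@np.array([p[0],-p[1],-1.])
def atz(n,uv,z,st=None):
    o,d=ray(n,uv,st);return o+d*(z-o[2])/d[2]
def bydepth(n,uv,dep,st=None):
    o,d=ray(n,uv,st);u,v=int(round(uv[0])),int(round(uv[1]))
    w=dep[max(0,v-2):v+3,max(0,u-2):u+3];w=w[w>0]
    return o+d*np.median(w) if w.size else None
E
python3 - <<'E'
from h import *
np.set_printoptions(precision=3,suppress=True)
print(status.state())
for n in ['scene','top']:
    p,d=camera(n);cv2.imwrite(f'pics/{n}0.png',p)
    c=calibration(n);print(n,c.keys(),c['mtx'],c['T'])
    for t in ['stand','handle_grip','chute_mouth','chute_top','chute_drop','pan_grip','pan_lip','eggcup1_center','eggcup2_center','ware_eggcup_center','ware_mill_center','ware_cutter_center','ware_tin_center','jug_mid','vase_mid','bowl_mid','jar_mid','spatula_mid']:
        for r in finder.place_of(t,n)[:2]:
            print(t,round(r['p'],2),np.round(r['uv']),bydepth(n,r['uv'],d))
E
```

```text
{'time_s': 0.0, 'joint_positions': array([-1.26 ,  0.412, -0.013,  1.597,  0.006,  1.134, -0.082]), 'qvel': array([-0.001,  0.   , -0.   , -0.   , -0.001, -0.001, -0.   ]), 'tau': array([ -0.   , -58.796,   0.642, -29.107,  -0.054,   0.018,   0.   ]), 'eef_pos': array([0.231, 0.58 , 0.198]), 'ee_rot': array([ 0.694,  0.133,  0.695, -0.134]), 'ft_force': array([-0.349,  0.48 ,  0.048]), 'wrist_torque': array([-0.001,  0.034, -0.024]), 'opening': 1.0033511485851625}
scene dict_keys(['mtx', 'T']) [[470.226   0.    313.247]
 [  0.    470.226 239.348]
 [  0.      0.      1.   ]] [[-0.432 -0.689  0.582  1.161]
 [ 0.902 -0.332  0.276  0.329]
 [ 0.003  0.644  0.765  1.031]
 [ 0.     0.     0.     1.   ]]
stand 0.77 [265. 255.] [ 0.51  -0.123  0.038]
handle_grip 0.61 [259. 213.] [ 0.481 -0.146  0.164]
chute_mouth 0.96 [362. 247.] [0.472 0.131 0.163]
chute_top 0.83 [387. 245.] [0.305 0.155 0.003]
chute_top 0.68 [454. 323.] [0.496 0.39  0.04 ]
chute_drop 0.74 [223. 234.] [ 0.485 -0.273  0.021]
chute_drop 0.58 [324. 251.] [0.473 0.033 0.098]
pan_grip 0.64 [470. 314.] [0.502 0.411 0.105]
pan_lip 
[... 1557 characters left out ...]
81 [199. 235.] [0.505 0.301 0.028]
eggcup1_center 0.92 [165. 294.] [0.344 0.387 0.031]
eggcup1_center 0.92 [128. 195.] [0.616 0.491 0.044]
eggcup2_center 0.72 [146. 240.] [0.489 0.439 0.043]
ware_eggcup_center 0.8 [388. 285.] [ 0.354 -0.213  0.057]
ware_mill_center 0.67 [318. 243.] [ 0.472 -0.028  0.056]
ware_tin_center 0.8 [341. 193.] [ 0.603 -0.091  0.079]
ware_tin_center 0.54 [197. 235.] [0.503 0.305 0.029]
jug_mid 0.93 [197. 163.] [0.716 0.313 0.005]
jug_mid 0.42 [403. 238.] [ 0.484 -0.267  0.019]
vase_mid 0.84 [472. 179.] [ 0.633 -0.445  0.09 ]
bowl_mid 0.69 [488. 260.] [ 0.419 -0.507  0.005]
jar_mid 0.57 [226. 315.] [0.288 0.208 0.119]
spatula_mid 0.8 [355. 138.] [ 0.785 -0.145  0.001]
```

View pics/scene0.png

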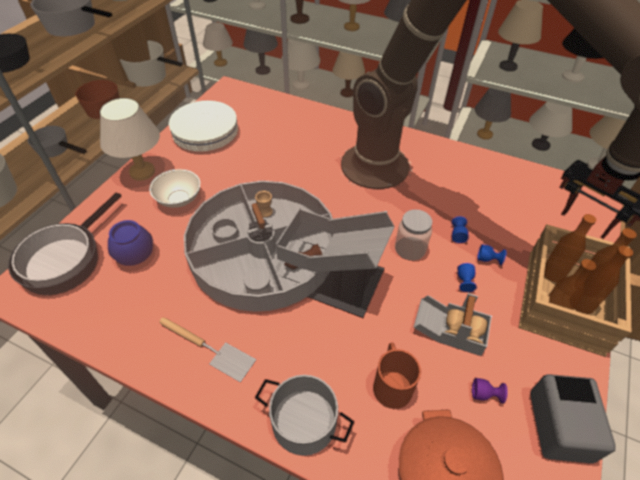

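View pics/top0.png

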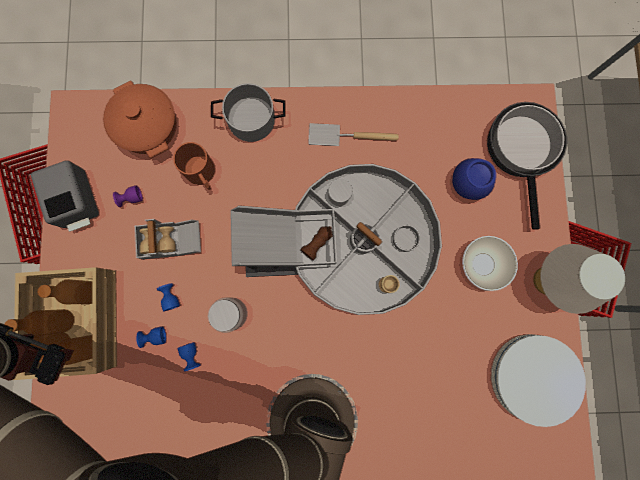

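The top view shows the carousel centre near (363,238) and the chute running left from it, toward +y. The standing egg cup is at (389,284), a quarter turn clockwise from the chute. The pan is at (168,238), with its lip to the right, facing the chute. Next I'll measure the handle bar, pan bar and chute from depth.

```bash
cat >> h.py <<'E'
def cloud(n,dep,st=None):
    K,T,c=camT(n,st);K=np.array(K)
    v,u=np.mgrid[:480,:640];x=(u-K[0,2])/K[0,0]*dep;y=(v-K[1,2])/K[1,1]*dep
    P=np.stack([x,-y,-dep],-1)@T[:3,:3].T+T[:3,3];P[dep<=0]=np.nan
    return P
def pick(P,lo,hi):
    with np.errstate(invalid='ignore'): m=((P>lo)&(P<hi)).all(-1)
    return P[m]
def bar(Q):
    (c,s,a)=cv2.minAreaRect(Q[:,:2].astype(np.float32)*1000)
    if s[0]<s[1]: a+=90
    ev=np.linalg.svd((Q-Q.mean(0))[:,:2],full_matrices=False)[2][0]
    return np.round(c,1),np.round(s,1),'rect',round(a%180,1),'pca',np.round(np.degrees(np.arctan2(ev[1],ev[0]))%180,1),'z',np.round(np.percentile(Q[:,2],[5,50,95]),4),len(Q)
E
python3 - <<'E'
from h import *
np.set_printoptions(precision=3,suppress=True)
for n in ['top','scene']:
    p,d=camera(n);P=cloud(n,d)
    print(n,'handle',bar(pick(P,[.43,-.2,.15],[.53,-.1,.18])))
    print(n,'pan',bar(pick(P,[.44,.36,.085],[.56,.47,.12])))
    Q=pick(P,[.40,.05,.11],[.56,.2,.26]); print(n,'chute all',bar(Q))
    # rows across chute: z vs x at fixed y
    for y in (.10,.13,.16):
        S=pick(Q,[.3,y-.004,.0],[.7,y+.004,.3]);S=S[np.argsort(S[:,0])]
        print(y,S[:,0].min(),S[:,0].max(),np.median(S[:,2]),[tuple(np.round(s[[0,2]],3)) for s in S[::max(1,len(S)//14)]])
    print('ymax',np.percentile(Q[:,1],[99,100]), 'zmax',Q[:,2].max())
    S=pick(P,[.43,.25,.02],[.58,.5,.06]);print('pan walls',bar(S))
E
```

```text
top handle (array([ 481. , -152.6]), array([75.5, 17.2]), 'rect', 46.0, 'pca', np.float64(46.7), 'z', array([0.154, 0.162, 0.165]), 211)
top pan (array([491.5, 405.9]), array([92.4, 24.6]), 'rect', 4.7, 'pca', np.float64(4.9), 'z', array([0.089, 0.103, 0.107]), 305)
top chute all (array([474.6, 116.8]), array([139.1, 134.7]), 'rect', 0.6, 'pca', np.float64(170.8), 'z', array([0.117, 0.162, 0.202]), 3350)
0.1 0.4059110853866898 0.5428235642048385 0.14393286888613566 [(np.float64(0.406), np.float64(0.175)), (np.float64(0.418), np.float64(0.149)), (np.float64(0.428), np.float64(0.146)), (np.float64(0.438), np.float64(0.148)), (np.float64(0.448), np.float64(0.146)), (np.float64(0.458), np.float64(0.145)), (np.float64(0.468), np.float64(0.145)), (np.float64(0.478), np.float64(0.145)), (np.float64(0.487), np.float64(0.151)), (np.float64(0.497), np.float64(0.136)), (np.float64(0.507), np.float64(0.14)), (np.float64(0.517), np.float64(0.141)), (np.float64(0.527), np.float64(0.144)), (np.float64(0.535), np.float64(0.141)), (np.float64(0.539), np.float64(0.182))]
0.13 0.40530311569279426 0.543
[... 3352 characters left out ...]
, (np.float64(0.407), np.float64(0.223)), (np.float64(0.41), np.float64(0.185)), (np.float64(0.433), np.float64(0.181)), (np.float64(0.454), np.float64(0.184)), (np.float64(0.473), np.float64(0.182)), (np.float64(0.494), np.float64(0.182)), (np.float64(0.529), np.float64(0.141)), (np.float64(0.536), np.float64(0.169)), (np.float64(0.537), np.float64(0.113)), (np.float64(0.538), np.float64(0.145)), (np.float64(0.539), np.float64(0.234)), (np.float64(0.54), np.float64(0.232)), (np.float64(0.541), np.float64(0.224))]
ymax [0.185 0.188] zmax 0.24127901546883535
pan walls (array([494.8, 384.9]), array([ 95.3, 170.4]), 'rect', 94.0, 'pca', np.float64(90.2), 'z', array([0.023, 0.039, 0.051]), 1990)
```

Call:
{"name": "jog_arm", "arguments": {"travel": [[-1, 0, 0], [-1, 0, 0], [-1, 0, 0], [-1, 0, 0], [-1, 0, 0], [0, 0, 0], [0, 0, 0], [0, 0, 0], [0, 0, 0], [0, 0, 0], [0, 0, 0], [0, 0, 0], [0, 0, 0], [0, 0, 0], [0, 0, 0], [0, 0, 0], [0, 0, 0], [0, 0, 0], [0, 0, 0], [0, 0, 0]], "yaw": [1, 1, 1, 1, 1, 1, 1, 1, 1, 1, 1, 1, 1, 1, 1, 1, 1, 1, 1, 1], "fingers": 1}}

```text
time_s: 4.5
eef_pos: [0.2311, 0.5807, 0.2987]
ee_rot: [-0.388, -0.591, -0.388, 0.591]
ft_force: [0.1, -0.2, -0.5]
opening: 0.999
```

```bash
cat >> h.py <<'E'
def to(goal,jaw=None):
    """rows needed, in tool axes, to reach goal (world) ; yaw rows to bring jaw to angle (deg)"""
    st=status.state();M=rot(st['ee_rot']);d=np.array(goal)-st['eef_pos']
    a=np.degrees(np.arctan2(M[1,1],M[0,1]))
    print('t',round(st['time_s'],2),'tcp',np.round(st['eef_pos'],4),'jaw',round(a,1),'open mm',round(st['opening']*88,1),'F',np.round(st['ft_force'],1))
    if jaw is not None:
        dy=-np.radians((jaw-a+180)%360-180);print('yaw rows',round(dy/.08,2))
        b=np.radians(jaw);y=np.array([np.cos(b),np.sin(b),0]);z=np.array([np.sin(b),-np.cos(b),0]);M=np.stack([[0,0,-1],y,z],1)
        print('after that yaw:',end='')
    print('travel units',np.round(M.T@d/.02,2),'tool down axis',np.round(M[:,0],3))
E
python3 -c "
from h import *
to([.481,-.150,.24],-43.7)"
```

```text
t 4.5 tcp [0.2311 0.5807 0.2987] jaw -23.5 open mm 87.9 F [ 0.1 -0.2 -0.5]
yaw rows 4.4
after that yaw:travel units [ 2.94 34.27 17.78] tool down axis [ 0.  0. -1.]
```

Call:
{"name": "jog_arm", "arguments": {"travel": [[0, 1, 0.5], [0, 1, 0.5], [0, 1, 0.5], [0, 1, 0.5], [0, 1, 0.5], [0, 1, 0.5], [0, 1, 0.5], [0, 1, 0.5], [0, 1, 0.5], [0, 1, 0.5], [0, 1, 0.5], [0, 1, 0.5], [0, 1, 0.5], [0, 1, 0.5], [0, 1, 0.5], [0, 1, 0.5], [0, 1, 0.5], [0, 1, 0.5], [0, 1, 0.5], [0, 1, 0.5]], "yaw": [1, 1, 1, 1, 0.4, 0, 0, 0, 0, 0, 0, 0, 0, 0, 0, 0, 0, 0, 0, 0]}}

```text
time_s: 7.0
eef_pos: [0.4026, 0.1685, 0.2987]
ee_rot: [0.279, 0.65, 0.279, -0.65]
ft_force: [0.4, 0.4, -0.6]
opening: 0.998
```

```bash
python3 -c "
from h import *
to([.481,-.150,.24],-43.7)"
```

```text
t 7.0 tcp [0.4026 0.1685 0.2987] jaw -43.6 open mm 87.8 F [ 0.4  0.4 -0.6]
yaw rows 0.03
after that yaw:travel units [ 2.94 13.84  8.81] tool down axis [ 0.  0. -1.]
```

Call:
{"name": "jog_arm", "arguments": {"travel": [[0, 1, 0.6], [0, 1, 0.6], [0, 1, 0.6], [0, 1, 0.6], [0, 1, 0.6], [0, 1, 0.6], [0, 1, 0.6], [0, 1, 0.6], [0, 1, 0.7], [0, 1, 0.7], [0, 1, 0.7], [0.9, 1, 0.7], [1, 1, 0.7], [1, 0.8, 0.5], [0, 0, 0]], "yaw": [0, 0, 0, 0, 0, 0, 0, 0, 0, 0, 0, 0, 0, 0, 0]}}

```text
time_s: 8.88
eef_pos: [0.4798, -0.1494, 0.2397]
ee_rot: [-0.278, -0.649, -0.278, 0.651]
ft_force: [-0.3, -0.2, 0.6]
opening: 0.999
```

```bash
python3 -c "
from h import *
to([.481,-.150,.134],-43.7)
st=status.state();p,d=camera('wrist');P=cloud('wrist',d,st);cv2.imwrite('pics/w1.png',p)
print(bar(pick(P,[.43,-.2,.145],[.53,-.1,.175])))"
```

```text
t 8.88 tcp [ 0.4798 -0.1494  0.2397] jaw -43.7 open mm 87.9 F [-0.3 -0.2  0.6]
yaw rows -0.0
after that yaw:travel units [ 5.29  0.06 -0.02] tool down axis [ 0.  0. -1.]
(array([ 481.9, -150.6]), array([74.9, 15.9]), 'rect', 46.6, 'pca', np.float64(46.8), 'z', array([0.1593, 0.1633, 0.1648]), 2281)
```

Call:
{"name": "jog_arm", "arguments": {"travel": [[1, 0.1, 0], [1, 0, 0], [1, 0, 0], [1, 0, 0], [1, 0, 0], [0.3, 0, 0], [0, 0, 0]], "yaw": [0, 0, 0, 0, 0, 0, 0]}}

```text
time_s: 9.8
eef_pos: [0.4829, -0.1487, 0.1354]
ee_rot: [0.279, 0.65, 0.279, -0.649]
ft_force: [0.5, -0.3, 0.7]
opening: 1.001
```

Call:
{"name": "jog_arm", "arguments": {"travel": [[0, 0, 0], [0, 0, 0], [0, 0, 0], [0, 0, 0], [0, 0, 0], [-0.5, 0, 0], [-0.5, 0, 0]], "yaw": [0, 0, 0, 0, 0, 0, 0], "fingers": 0, "squeeze": 40}}

```text
time_s: 10.68
eef_pos: [0.4826, -0.1493, 0.1555]
ee_rot: [0.279, 0.65, 0.279, -0.65]
ft_force: [-0.0, -0.0, 0.1]
opening: 0.243
```

The fingers hadn't closed before I lifted. I'll go back down and close again.

Call:
{"name": "jog_arm", "arguments": {"travel": [[0, 0, 0], [0.5, 0, 0], [0.6, 0, 0], [0, 0, 0]], "yaw": [0, 0, 0, 0], "fingers": 0.4}}

```text
time_s: 11.18
eef_pos: [0.4815, -0.1489, 0.1313]
ee_rot: [-0.278, -0.649, -0.279, 0.651]
ft_force: [0.1, 1.0, 0.0]
opening: 0.399
```

Call:
{"name": "jog_arm", "arguments": {"travel": [[0, 0, 0], [0, 0, 0], [0, 0, 0], [0, 0, 0]], "yaw": [0, 0, 0, 0], "fingers": 0, "squeeze": 40}}

```text
time_s: 11.68
eef_pos: [0.4832, -0.1497, 0.133]
ee_rot: [0.279, 0.65, 0.278, -0.65]
ft_force: [4.4, -3.5, -4.8]
opening: 0.176
```

Call:
{"name": "jog_arm", "arguments": {"travel": [[-0.45, 0, 0], [-0.45, 0, 0], [0, 0, 0]], "yaw": [0, 0, 0]}}

```text
time_s: 12.05
eef_pos: [0.4831, -0.1497, 0.1509]
ee_rot: [0.279, 0.65, 0.278, -0.649]
ft_force: [6.8, -5.7, -12.1]
opening: 0.175
```

Call:
{"name": "jog_arm", "arguments": {"travel": [[0, 0, 0], [0, 0, 0], [0, 0, 0], [0, 0, 0], [0, 0, 0], [0, 0, 0], [0, 0, 0], [0, 0, 0], [0, 0, 0], [0, 0, 0], [0, 0, 0], [0, 0, 0], [0, 0, 0], [0, 0, 0], [0, 0, 0], [0, 0, 0], [0, 0, 0], [0, 0, 0], [0, 0, 0], [0, 0, 0]], "yaw": [0.6, 1, 1, 1, 1, 1, 1, 1, 1, 1, 1, 1, 1, 1, 1, 1, 1, 1, 1, 1]}}

```text
time_s: 14.55
eef_pos: [0.4832, -0.1532, 0.1512]
ee_rot: [-0.261, 0.658, -0.265, -0.655]
ft_force: [5.3, -15.9, -11.4]
opening: 0.175
```

Call:
{"name": "jog_arm", "arguments": {"travel": [[0, 0, 0], [0.5, 0, 0], [0.4, 0, 0], [0, 0, 0]], "yaw": [0, 0, 0, 0]}}

```text
time_s: 15.05
eef_pos: [0.4831, -0.1532, 0.1333]
ee_rot: [-0.26, 0.658, -0.264, -0.655]
ft_force: [4.8, -14.3, -5.7]
opening: 0.178
```

```bash
python3 -c "
from h import *
to([.481,-.150,.134],-133.7)
p,d=camera('top');cv2.imwrite('pics/top1.png',p[130:340,150:480])"
```

```text
t 15.05 tcp [ 0.4831 -0.1532  0.1333] jaw -133.5 open mm 15.7 F [  4.8 -14.3  -5.7]
yaw rows 0.04
after that yaw:travel units [-0.04 -0.04  0.19] tool down axis [ 0.  0. -1.]
```

View pics/top1.png

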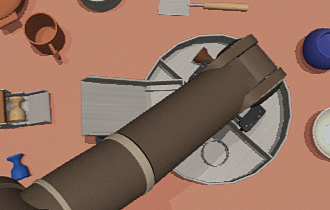

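The turntable has turned a quarter: the mill is now at the top (205,55) and the cutter at the bottom (215,150). Releasing.

Call:
{"name": "jog_arm", "arguments": {"travel": [[0, 0, 0], [0, 0, 0], [0, 0, 0], [0, 0, 0], [-0.8, 0, 0], [-1, 0, 0], [-1, 0, 0], [-1, 0, 0], [-1, 0, 0], [-1, 0, 0]], "yaw": [0, 0, 0, 0, 0, 0, 0, 0, 0, 0], "fingers": 0.7}}

```text
time_s: 16.35
eef_pos: [0.4826, -0.1496, 0.2508]
ee_rot: [-0.262, 0.657, -0.261, -0.657]
ft_force: [-0.7, -0.3, -0.0]
opening: 0.703
```

```bash
python3 -c "
from h import *
to([.4918,.4075,.25],-85.1)
st=status.state();p,d=camera('wrist');P=cloud('wrist',d,st)
print(bar(pick(P,[.43,-.2,.145],[.53,-.1,.2])))"
```

```text
t 16.35 tcp [ 0.4826 -0.1496  0.2508] jaw -133.4 open mm 61.9 F [-0.7 -0.3 -0. ]
yaw rows -10.54
after that yaw:travel units [  0.04 -27.71  -2.84] tool down axis [ 0.  0. -1.]
(array([ 482.2, -152. ]), array([15.9, 74.7]), 'rect', 136.8, 'pca', np.float64(137.0), 'z', array([0.1593, 0.1634, 0.1648]), 2116)
```

Call:
{"name": "jog_arm", "arguments": {"travel": [[-1, 0, 0], [-1, 0, 0], [0, -0.8, -0.7], [0, -0.8, -0.7], [0, -0.8, -0.6], [0, -0.8, -0.6], [0, -1, -0.5], [0, -1, -0.4], [0, -1, -0.3], [0, -1, -0.2], [0, -1, -0.1], [0, -1, 0], [0, -1, 0], [0, -1, 0], [0, -1, 0], [0, -1, 0], [0, -1, 0], [0, -1, 0], [0, -1, 0], [0, -1, 0]], "yaw": [-1, -1, -1, -1, -1, -1, -1, -1, -1, -1, -0.5, 0, 0, 0, 0, 0, 0, 0, 0, 0]}}

```text
time_s: 18.9
eef_pos: [0.5837, 0.1577, 0.2887]
ee_rot: [0.029, 0.707, 0.029, -0.706]
ft_force: [0.4, 0.0, 0.4]
opening: 0.696
```

```bash
python3 -c "
from h import *
to([.4918,.4075,.2],-85.1)"
```

```text
t 18.9 tcp [0.5837 0.1577 0.2887] jaw -85.3 open mm 61.2 F [0.4 0.  0.4]
yaw rows -0.03
after that yaw:travel units [  4.44 -12.84   3.51] tool down axis [ 0.  0. -1.]
```

Call:
{"name": "jog_arm", "arguments": {"travel": [[0, -1, 0.3], [0, -1, 0.3], [0, -1, 0.3], [0, -1, 0.3], [0, -1, 0.3], [0, -1, 0.3], [0, -1, 0.3], [0, -1, 0.3], [0, -1, 0.3], [0.8, -1, 0.3], [0.9, -1, 0.3], [0.9, -1, 0.2], [0.9, -0.8, 0], [0.9, 0, 0], [0, 0, 0]], "yaw": [0, 0, 0, 0, 0, 0, 0, 0, 0, 0, 0, 0, 0, 0, 0]}}

```text
time_s: 20.78
eef_pos: [0.4926, 0.4043, 0.199]
ee_rot: [-0.03, -0.706, -0.028, 0.707]
ft_force: [0.3, 0.4, 0.1]
opening: 0.7
```

```bash
python3 -c "
from h import *
to([.4918,.4075,.075],-85.1)
st=status.state();p,d=camera('wrist');P=cloud('wrist',d,st);cv2.imwrite('pics/w2.png',p)
print(bar(pick(P,[.43,.35,.088],[.56,.47,.12])))
print(bar(pick(P,[.43,.25,.02],[.58,.5,.12])))"
```

```text
t 20.77 tcp [0.4926 0.4043 0.199 ] jaw -85.3 open mm 61.6 F [0.3 0.4 0.1]
yaw rows -0.05
after that yaw:travel units [ 6.2  -0.16  0.03] tool down axis [ 0.  0. -1.]
(array([492.8, 407.6]), array([92. , 23.7]), 'rect', 4.6, 'pca', np.float64(4.7), 'z', array([0.1005, 0.1057, 0.107 ]), 2698)
(array([494.9, 383.1]), array([ 92. , 169.5]), 'rect', 94.8, 'pca', np.float64(93.9), 'z', array([0.0228, 0.0429, 0.1062]), 14457)
```

View pics/w2.png

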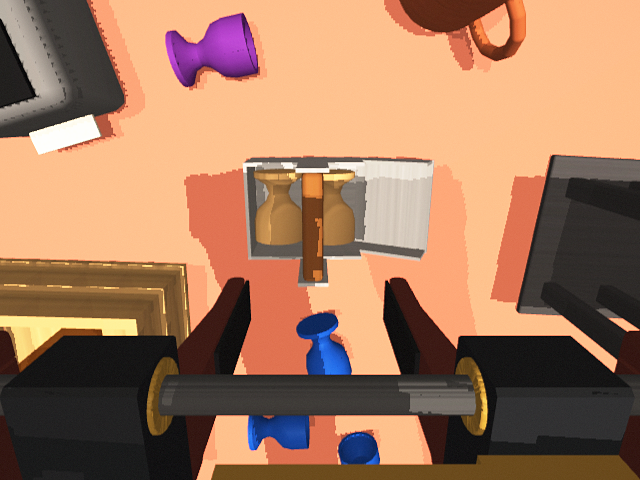

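Call:
{"name": "jog_arm", "arguments": {"travel": [[1, -0.15, 0], [1, 0, 0], [1, 0, 0], [1, 0, 0], [1, 0, 0], [1, 0, 0], [0.2, 0, 0], [0, 0, 0]], "yaw": [0, 0, 0, 0, 0, 0, 0, 0], "fingers": 0.5}}

```text
time_s: 21.82
eef_pos: [0.4929, 0.4087, 0.0767]
ee_rot: [0.029, 0.707, 0.029, -0.706]
ft_force: [0.8, -0.5, 0.3]
opening: 0.498
```

Call:
{"name": "jog_arm", "arguments": {"travel": [[0, 0, 0], [0, 0, 0], [0, 0, 0], [0, 0, 0], [0, 0, 0]], "yaw": [0, 0, 0, 0, 0], "fingers": 0, "squeeze": 25}}

```text
time_s: 22.45
eef_pos: [0.4928, 0.4086, 0.0771]
ee_rot: [0.029, 0.707, 0.029, -0.706]
ft_force: [-1.0, -1.0, 4.1]
opening: 0.183
```

Call:
{"name": "jog_arm", "arguments": {"travel": [[-0.5, 0, 0], [-1, 0, 0], [-1, 0, 0], [-1, 0, 0], [-1, 0, 0], [-1, 0, 0], [-1, 0, 0], [-1, 0, 0], [-1, 0, 0], [-1, 0, 0], [-1, 0, 0], [-0.6, 0, 0], [0, 0, 0]], "yaw": [0, 0, 0.3, 0.3, 0.1, 0, 0, 0, 0, 0, 0, 0, 0]}}

```text
time_s: 24.08
eef_pos: [0.4931, 0.4088, 0.2996]
ee_rot: [0.009, 0.707, 0.01, -0.707]
ft_force: [-0.9, -0.1, -4.4]
opening: 0.177
```

```bash
python3 -c "
from h import *
to([.4745,.154,.299],-88.6)"
```

```text
t 24.07 tcp [0.4931 0.4088 0.2996] jaw -88.5 open mm 15.6 F [-0.9 -0.1 -4.4]
yaw rows 0.03
after that yaw:travel units [ 0.03 12.71  1.24] tool down axis [ 0.  0. -1.]
```

Call:
{"name": "jog_arm", "arguments": {"travel": [[0, 0.6, 0.2], [0, 1, 0.2], [0, 1, 0.2], [0, 1, 0.2], [0, 1, 0.2], [0, 1, 0.2], [0, 1, 0], [0, 1, 0], [0, 1, 0], [0, 1, 0], [0, 1, 0], [0, 1, 0], [0, 0.7, 0], [0, 0.4, 0], [0, 0, 0]], "yaw": [0, 0, 0, 0, 0, 0, 0, 0, 0, 0, 0, 0, 0, 0, 0]}}

```text
time_s: 25.95
eef_pos: [0.4755, 0.1539, 0.2988]
ee_rot: [0.009, 0.707, 0.009, -0.707]
ft_force: [-0.6, 1.2, -4.4]
opening: 0.183
```

```bash
python3 -c "
from h import *
to([.4745,.154,.275],-88.6)
p,d=camera('scene');cv2.imwrite('pics/s1.png',cv2.resize(p[100:370,180:520],None,fx=2,fy=2))"
```

```text
t 25.95 tcp [0.4755 0.1539 0.2988] jaw -88.5 open mm 16.1 F [-0.6  1.2 -4.4]
yaw rows 0.02
after that yaw:travel units [ 1.19 -0.    0.05] tool down axis [ 0.  0. -1.]
```

View pics/s1.png

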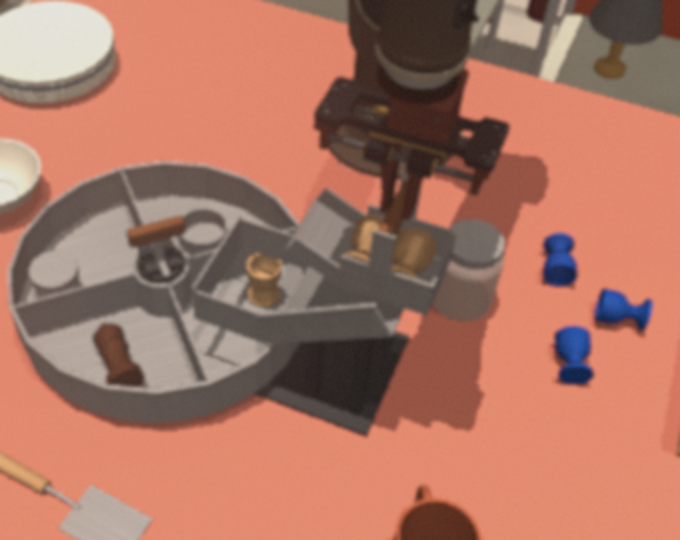

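Call:
{"name": "jog_arm", "arguments": {"travel": [[0.6, 0, 0], [0.6, 0, 0], [0.3, 0, 0], [0.3, 0.3, 0], [0.2, 0.4, 0], [0, 0, 0]], "yaw": [0, 0, 0, 0, 0, 0], "squeeze": 12}}

```text
time_s: 26.75
eef_pos: [0.4781, 0.1382, 0.2597]
ee_rot: [0.009, 0.708, 0.008, -0.706]
ft_force: [0.6, -5.3, 11.8]
opening: 0.199
```

Call:
{"name": "jog_arm", "arguments": {"travel": [[0.2, 0.4, 0], [0.3, 0.4, 0], [0.3, 0.4, 0], [0.3, 0.3, 0], [0, 0, 0]], "yaw": [0, 0, 0, 0, 0]}}

```text
time_s: 27.38
eef_pos: [0.4788, 0.1073, 0.2375]
ee_rot: [0.009, 0.708, 0.008, -0.706]
ft_force: [1.7, -8.9, 6.6]
opening: 0.251
```

```bash
python3 -c "
from h import *
to([.4745,.154,.275],-88.6)
p,d=camera('scene');cv2.imwrite('pics/s2.png',cv2.resize(p[100:370,180:520],None,fx=2,fy=2))"
```

```text
t 27.38 tcp [0.4788 0.1073 0.2375] jaw -88.6 open mm 22.1 F [ 1.7 -8.9  6.6]
yaw rows -0.0
after that yaw:travel units [-1.88 -2.34  0.16] tool down axis [ 0.  0. -1.]
```

View pics/s2.png

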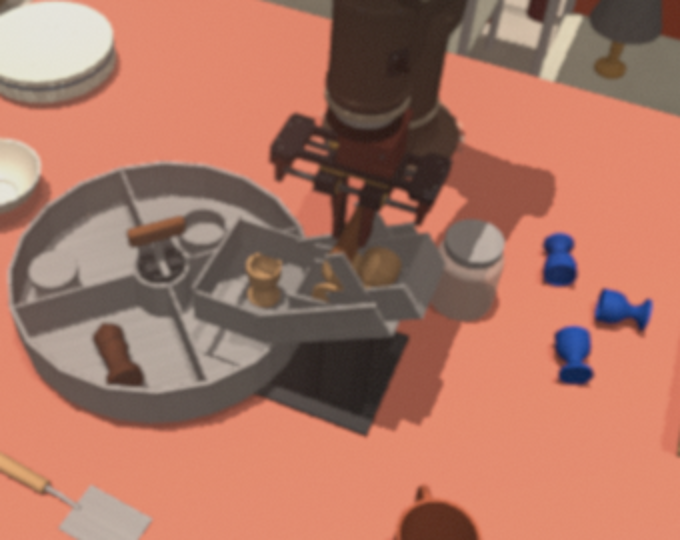

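Call:
{"name": "jog_arm", "arguments": {"travel": [[0.3, 0, 0], [0.3, 0, 0], [0.2, 0, 0], [0, 0, 0]], "yaw": [0, 0, 0, 0]}}

```text
time_s: 27.92
eef_pos: [0.4797, 0.1069, 0.222]
ee_rot: [0.01, 0.709, 0.007, -0.705]
ft_force: [2.9, -10.6, 10.0]
opening: 0.287
```

```bash
cat > look.py <<'E'
from h import *
import sys
to([.4745,.154,.275],-88.6)
p,d=camera('scene');P=cloud('scene',d);cv2.imwrite(sys.argv[1],cv2.resize(p[100:370,180:520],None,fx=2,fy=2))
# pan side wall top edge / pan points: section along chute
Q=pick(P,[.50,-.02,.1],[.53,.23,.36])
for y in np.arange(0,.23,.02):
    S=pick(Q,[.0,y,.0],[1,y+.02,1]);
    if len(S): print(round(y+.01,3),'z',np.round(np.percentile(S[:,2],[5,50,95]),3),len(S))
E
python3 look.py pics/s3.png
```

```text
t 27.93 tcp [0.4797 0.1069 0.222 ] jaw -88.6 open mm 25.2 F [  2.9 -10.6  10. ]
yaw rows -0.01
after that yaw:travel units [-2.65 -2.36  0.2 ] tool down axis [ 0.  0. -1.]
0.03 z [0.33  0.345 0.358] 71
0.05 z [0.154 0.341 0.359] 71
0.07 z [0.16  0.337 0.352] 115
0.09 z [0.175 0.34  0.351] 141
0.11 z [0.189 0.261 0.343] 260
0.13 z [0.202 0.247 0.35 ] 226
0.15 z [0.213 0.238 0.351] 141
0.17 z [0.136 0.227 0.343] 189
0.19 z [0.198 0.24  0.355] 269
0.21 z [0.214 0.222 0.231] 56
```

View pics/s3.png

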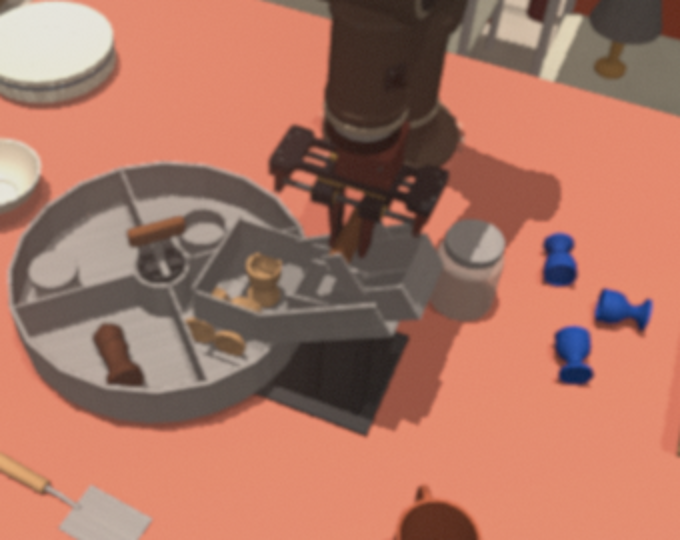

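Both cups have left the pan and lie in the compartment at (225,300) and (215,335), next to the standing cup. I'll measure the pan's present tilt before lifting it.

Run:
```python
from h import *
p,d=camera('scene');P=cloud('scene',d)
st=status.state();pw,dw=camera('wrist');W=cloud('wrist',dw,st);cv2.imwrite('pics/w3.png',pw)
for nm,C in (('scene',P),('wrist',W)):
    for x0,x1 in ((.43,.445),(.445,.46),(.46,.475),(.475,.49),(.49,.51)):
        Q=pick(C,[x0,.12,.14],[x1,.21,.3])
        # RANSAC line z(y)
        best=0;rng=np.random.default_rng(0)
        if len(Q)<8: continue
        for _ in range(300):
            a,b=Q[rng.choice(len(Q),2,False)]
            if abs(a[1]-b[1])<.015: continue
            s=(a[2]-b[2])/(a[1]-b[1]);e=abs(Q[:,2]-a[2]-s*(Q[:,1]-a[1]))<.003
            if e.sum()>best: best=e.sum();m=e
        f=np.polyfit(Q[m,1],Q[m,2],1);print(nm,x0,best,len(Q),'slope deg',round(np.degrees(np.arctan(f[0])),1),'z at y=.16',round(np.polyval(f,.16),3))
C=P
for nm,C in (('scene',P),('top',None)):
    if C is None: p2,d2=camera('top');C=cloud('top',d2)
    Q=pick(C,[.36,-.12,.03],[.6,.07,.098])
    R_=Q-[.482,-.151,0];r=np.hypot(R_[:,0],R_[:,1]);k=(r<.19)&(r>.06)&(Q[:,2]>.035)
    a=(np.degrees(np.arctan2(R_[:,1],R_[:,0])))[k]
    print(nm,'high pts in chute quadrant',[(np.round(q,3)) for q in Q[k][::max(1,k.sum()//12)]])
```

```text
scene 0.43 85 565 slope deg 31.6 z at y=.16 0.186
scene 0.445 90 165 slope deg 32.1 z at y=.16 0.185
scene 0.46 69 104 slope deg -56.8 z at y=.16 0.29
scene 0.475 78 166 slope deg -56.2 z at y=.16 0.29
scene 0.49 96 124 slope deg -56.6 z at y=.16 0.292
wrist 0.43 1665 2379 slope deg 32.6 z at y=.16 0.187
wrist 0.445 2676 2795 slope deg 33.0 z at y=.16 0.187
wrist 0.46 3279 3726 slope deg 32.9 z at y=.16 0.187
wrist 0.475 3463 4706 slope deg 32.9 z at y=.16 0.186
wrist 0.49 3509 5681 slope deg 33.0 z at y=.16 0.186
scene high pts in chute quadrant [array([ 0.363, -0.116,  0.051]), array([ 0.393, -0.066,  0.055]), array([ 0.402, -0.074,  0.048]), array([ 0.411, -0.006,  0.082]), array([ 0.424, -0.006,  0.081]), array([ 0.435, -0.009,  0.07 ]), array([ 0.469, -0.058,  0.051]), array([ 0.501, -0.093,  0.044]), array([ 0.532, -0.067,  0.059]), array([ 0.544, -0.005,  0.097]), array([ 0.523, -0.01 ,  0.056]), array([ 0.529, -0.016,  0.043]), array([ 0.594, -0.031,  0.044])]
top high pts in chute quadrant [array([ 0.6  , -0.027,  0.085]), array([ 0.567, -0.06 ,  0.054]), array([ 0.529, -0.1  ,  0.078]), array([ 0.525, -0.083,  0.055]), array([ 0.516, -0.028,  0.052]), array([ 0.5  , -0.082,  0.059]), array([ 0.489, -0.038,  0.062]), array([ 0.481, -0.041,  0.062]), array([ 0.473, -0.038,  0.065]), array([ 0.44 , -0.023,  0.077]), array([ 0.428, -0.029,  0.059]), array([ 0.409, -0.083,  0.085]), array([ 0.368, -0.048,  0.079])]
```

The pan lies flush on the chute at 33° and is empty. Lifting it off and taking it back.

Call:
{"name": "jog_arm", "arguments": {"travel": [[0, 0, 0], [-0.4, -0.2, 0], [-0.6, -0.3, 0], [-0.8, -0.4, 0], [-0.8, -0.4, 0], [-0.8, 0, 0], [0, 0, 0]], "yaw": [0, 0, 0, 0, 0, 0, 0], "squeeze": 25}}

```text
time_s: 29.0
eef_pos: [0.4767, 0.1364, 0.29]
ee_rot: [0.009, 0.708, 0.01, -0.706]
ft_force: [-0.5, -1.3, -3.7]
opening: 0.277
```

```bash
python3 -c "
from h import *
to([.493,.408,.2],-88.6)"; python3 look.py pics/s4.png | tail -4
```

```text
t 29.0 tcp [0.4767 0.1364 0.29  ] jaw -88.4 open mm 24.4 F [-0.5 -1.3 -3.7]
yaw rows 0.04
after that yaw:travel units [  4.5  -13.56  -1.15] tool down axis [ 0.  0. -1.]
0.17 z [0.151 0.262 0.304] 257
0.19 z [0.194 0.275 0.305] 219
0.21 z [0.265 0.298 0.32 ] 207
0.23 z [0.273 0.295 0.308] 84
```

View pics/s4.png

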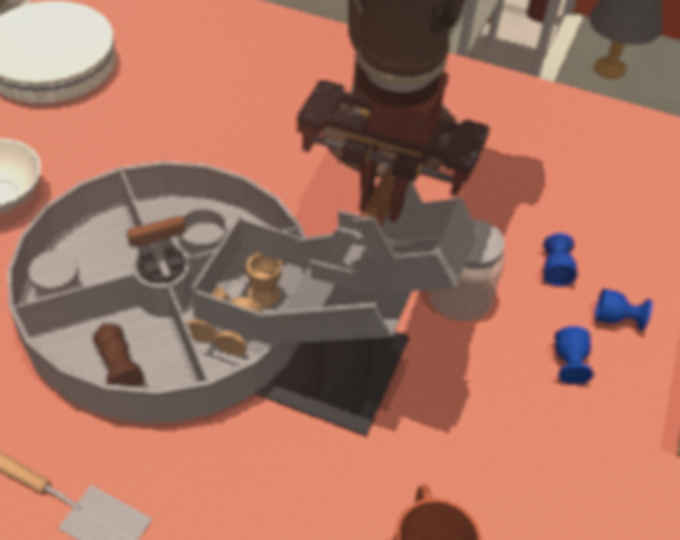

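Call:
{"name": "jog_arm", "arguments": {"travel": [[-1, 0, 0], [-1, -0.5, 0], [0, -1, 0], [0, -1, 0], [0, -1, 0], [0, -1, 0], [0, -1, -0.2], [0, -1, -0.2], [0, -1, -0.2], [0, -1, -0.2], [0, -1, -0.2], [0, -1, -0.1], [0, -1, 0], [0, -1, 0], [0, -1, 0], [1, 0, 0], [1, 0, 0], [1, 0, 0], [1, 0, 0], [1, 0, 0]], "yaw": [0, 0, 0, 0, 0, 0, 0, 0, 0, 0, 0, 0, 0, 0, 0, 0, 0, 0, 0, 0]}}

```text
time_s: 31.55
eef_pos: [0.4907, 0.4071, 0.2277]
ee_rot: [0.01, 0.707, 0.01, -0.707]
ft_force: [0.2, -0.1, -4.0]
opening: 0.271
```

```bash
python3 -c "
from h import *
to([.493,.408,.1],-88.6)
p,d=camera('scene');P=cloud('scene',d);Q=pick(P,[.43,.28,.01],[.56,.5,.23])
print('pan pts z', np.round(np.percentile(Q[:,2],[0.5,2,10,50]),3), len(Q))
i=Q[:,2]<np.percentile(Q[:,2],3);print(np.round(Q[i][::4],3))"
```

```text
t 31.55 tcp [0.4907 0.4071 0.2277] jaw -88.5 open mm 23.8 F [ 0.2 -0.1 -4. ]
yaw rows 0.03
after that yaw:travel units [ 6.39 -0.04 -0.12] tool down axis [ 0.  0. -1.]
pan pts z [0.159 0.16  0.162 0.185] 2656
[[0.442 0.343 0.157]
 [0.447 0.351 0.159]
 [0.45  0.356 0.158]
 [0.462 0.345 0.16 ]
 [0.452 0.375 0.16 ]
 [0.462 0.359 0.159]
 [0.448 0.394 0.159]
 [0.476 0.347 0.158]
 [0.471 0.364 0.159]
 [0.485 0.345 0.158]
 [0.484 0.356 0.159]
 [0.494 0.347 0.159]
 [0.495 0.354 0.16 ]
 [0.503 0.349 0.16 ]
 [0.505 0.346 0.157]
 [0.507 0.351 0.159]
 [0.5   0.371 0.159]
 [0.504 0.396 0.16 ]
 [0.532 0.355 0.16 ]
 [0.53  0.373 0.157]]
```

Call:
{"name": "jog_arm", "arguments": {"travel": [[1, 0, 0], [1, 0, 0], [1, 0, 0], [1, 0, 0], [1, 0, 0], [1, 0, 0], [1, 0, 0], [0.3, 0, 0], [0.2, 0, 0], [0, 0, 0]], "yaw": [0, 0, 0, 0, 0, 0, 0, 0, 0, 0]}}

```text
time_s: 32.85
eef_pos: [0.491, 0.4068, 0.079]
ee_rot: [0.009, 0.707, 0.01, -0.707]
ft_force: [0.1, -0.7, -3.7]
opening: 0.181
```

```bash
python3 -c "
from h import *
p,d=camera('scene');P=cloud('scene',d);Q=pick(P,[.43,.28,.003],[.56,.5,.15])
for y in np.arange(.28,.5,.02):
    S=pick(Q,[.46,y,0],[.52,y+.02,1]);
    if len(S): print(round(y,2),np.round(np.percentile(S[:,2],[2,20,50,98]),3),len(S))
to([.493,.408,.1],-88.6)
cv2.imwrite('pics/s5.png',cv2.resize(p[200:400,330:570],None,fx=3,fy=3))"
```

```text
0.28 [0.003 0.003 0.005 0.052] 17
0.3 [0.04  0.043 0.046 0.052] 163
0.32 [0.03  0.033 0.036 0.044] 151
0.34 [0.021 0.024 0.027 0.034] 147
0.36 [0.016 0.018 0.02  0.023] 123
0.38 [0.016 0.018 0.021 0.148] 165
0.4 [0.019 0.119 0.122 0.146] 191
0.42 [0.015 0.018 0.021 0.146] 94
0.44 [0.016 0.018 0.02  0.023] 114
0.46 [0.018 0.021 0.047 0.068] 117
0.48 [0.003 0.003 0.003 0.005] 11
t 32.9 tcp [0.4911 0.4069 0.0793] jaw -88.5 open mm 15.8 F [-0.1  1.1 -2.9]
yaw rows 0.03
after that yaw:travel units [-1.04 -0.05 -0.1 ] tool down axis [ 0.  0. -1.]
```

View pics/s5.png

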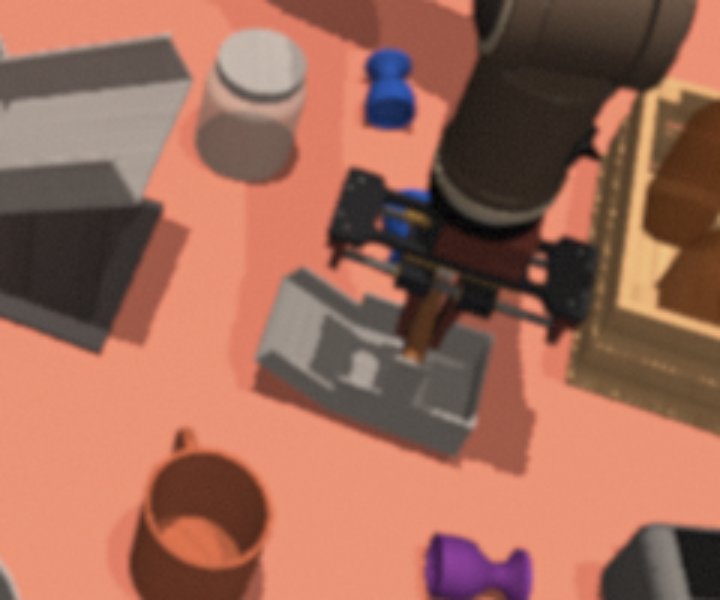

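The pan has snapped back level in the pads and its underside is about 16 mm above the table. Setting it down.

Call:
{"name": "jog_arm", "arguments": {"travel": [[0.3, 0, 0], [0.3, 0, 0], [0.2, 0, 0], [0, 0, 0]], "yaw": [0, 0, 0, 0]}}

```text
time_s: 33.4
eef_pos: [0.4907, 0.4067, 0.0628]
ee_rot: [0.009, 0.707, 0.01, -0.707]
ft_force: [-1.6, 0.1, -0.6]
opening: 0.185
```

Call:
{"name": "jog_arm", "arguments": {"travel": [[0, 0, 0], [0, 0, 0], [0, 0, 0], [0, 0, 0], [0, 0, 0], [-0.5, 0, 0], [-1, 0, 0], [-1, 0, 0], [-1, 0, 0], [-1, 0, 0], [-1, 0, 0], [-1, 0, 0], [-1, 0, 0], [-1, 0, 0], [0, 0, 0], [0, 0, 0]], "yaw": [0, 0, 0, 0, 0, 0, 0, 0, 0, 0, 0, 0, 0, 0, 0, 0], "fingers": 0.6}}

```text
time_s: 35.4
eef_pos: [0.4904, 0.4067, 0.2322]
ee_rot: [-0.01, -0.707, -0.009, 0.707]
ft_force: [-0.3, -0.0, -0.4]
opening: 0.603
```

```bash
python3 -c "
from h import *
to([.493,.408,.1],-88.6)
p,d=camera('scene');P=cloud('scene',d);cv2.imwrite('pics/s6.png',cv2.resize(p[130:360,170:510],None,fx=2.2,fy=2.2))
print('handle',bar(pick(P,[.43,-.2,.145],[.53,-.1,.2])));print('panbar',bar(pick(P,[.43,.35,.085],[.56,.47,.13])))
Q=pick(P,[.46,.42,0.002],[.52,.45,.04]);print(np.median(Q[:,2]))
p,d=camera('top');P=cloud('top',d)
for t in ['eggcup1_center','ware_eggcup_center','jar_mid','jug_mid','ware_tin_center','ware_mill_center']:
  for r in finder.place_of(t,'top')[:4]: print(t,round(r['p'],2),np.round(r['uv']),np.round(bydepth('top',r['uv'],d),3))"
```

```text
t 35.4 tcp [0.4904 0.4067 0.2322] jaw -88.5 open mm 53.1 F [-0.3 -0.  -0.4]
yaw rows 0.03
after that yaw:travel units [ 6.61 -0.06 -0.13] tool down axis [ 0.  0. -1.]
handle (array([ 481.9, -148.8]), array([19.9, 74.4]), 'rect', 137.5, 'pca', np.float64(136.5), 'z', array([0.1477, 0.1606, 0.1656]), 252)
panbar (array([487.7, 408.4]), array([95.2, 24.1]), 'rect', 1.5, 'pca', np.float64(2.3), 'z', array([0.0887, 0.1046, 0.1083]), 344)
0.0034389404377696
eggcup1_center 0.93 [167. 299.] [0.33  0.377 0.044]
eggcup1_center 0.84 [151. 338.] [0.229 0.417 0.044]
eggcup1_center 0.81 [191. 354.] [0.186 0.313 0.04 ]
eggcup1_center 0.76 [128. 196.] [0.614 0.494 0.042]
ware_eggcup_center 0.47 [316. 263.] [ 0.418 -0.019  0.066]
ware_eggcup_center 0.35 [292. 242.] [0.468 0.04  0.106]
jar_mid 0.63 [229. 312.] [0.294 0.201 0.119]
jug_mid 0.76 [194. 159.] [0.729 0.322 0.004]
ware_tin_center 0.81 [410. 217.] [ 0.533 -0.276  0.079]
ware_mill_center 0.82 [363. 198.] [ 0.594 -0.153  0.055]
```

View pics/s6.png

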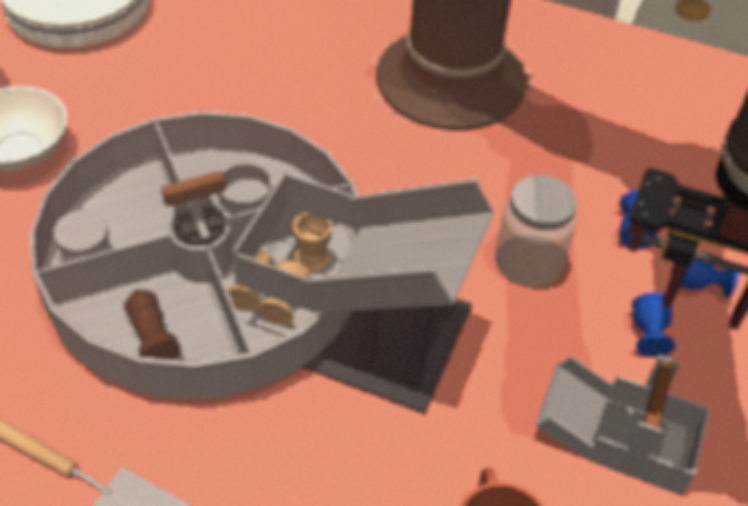

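The empty pan stands level. The handle is home, all three egg cups are in the chute compartment, and nothing else has moved. Handing in.

```bash
python3 -c "
from h import *
print(finish_job())"
```

```text
the job is handed in; nothing more can be done
None
```

I finished the job and handed it in at about 35.5 s of the 61 s allowed; no verdict was reported.

**What I did**
- **Carousel:** I pulled up the handle, turned it a quarter clockwise and let it drop home. The standing egg cup's compartment is now under the chute. My first lift of the handle closed on nothing because the fingers were still moving, so I repeated the grasp.
- **Tipping:** The tool can only turn about its vertical axis. I tipped the pan by lowering it over the chute's top edge until it swung down onto the chute floor, and both cups rolled out.
- **Pan:** I carried the pan back to its old spot. It swung level in the grip by itself, and I set it down and let go.

**Last checks**
- **Handle:** its bar top is about 0.161–0.166 m high, so it is home, and it is turned about 90° from the start.
- **Tilt:** the pan measured 33° (0.58 rad) just after the cups had left. I did not measure it while they were rolling out.
- **Egg cups:** the last picture shows all three together in the compartment under the chute. I judged this by eye; the finder did not detect the two tipped cups there and placed only the standing one, with low confidence.
- **Other wares:** the mill, tin and cutter are each in another compartment.
- **Pan:** it is empty and level, with the bar top about 0.105 m high and about 0.56 m from the carousel axis.
- **Bystanders:** none shows as moved in the pictures. The jug and jar read about 10–20 mm off their first readings, which I put down to detector scatter because the arm never went near them.

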